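# Space the tile joint and hold the proud tile flush

### The job

Two small tile beds stand on the bench, each with a white tile already set and a blue tile that still stands proud on its springy pad. Take the orange spacer bar out of its wooden stand, set it upright right down into the joint between the tiles of the bed where the joint is wide enough for it, and let go of it; do not force it into the narrow one or press the tile there, and leave the other things on the bench alone. Then press that bed's blue tile down with the closed fingertips until it is flush with the white tile, and finish while still holding it down there with a steady push of about 15 N.

Things in the scene. Friction and masses are not known exactly. Their poses are not given: they have to be found in the camera images.
- wide_bed: Tile bed with the WIDE joint (18 mm; the bar fits): fixed plywood base 96 x 168 x 8 mm, end rails 26 mm high. Origin: centre of underside; z up. The joint (open slot, dark floor) runs along x through the centre, its floor 8 mm above the bench. On its +y side a set white tile (80 along x, 64 along y), top at 26 mm; on its -y side an equal blue tile on a springy pad, top at 32 mm (proud).
- narrow_bed: Tile bed with the NARROW joint (8 mm; the bar does not fit): fixed plywood base 96 x 168 x 8 mm, end rails 26 mm high. Origin: centre of underside; z up. The joint (open slot, dark floor) runs along x through the centre, its floor 8 mm above the bench. On its +y side a set white tile (80 along x, 64 along y), top at 26 mm; on its -y side an equal blue tile on a springy pad, top at 32 mm (proud).
- wide_joint (a point): Centre of the wide joint, at the level of the white tile's top (26 mm above the bench); axes as the bed's, the joint runs along x.
- narrow_joint (a point): The same point of the narrow joint.
- wide_tile_top (a point): Centre of the top face of the wide bed's blue tile (80 x 64 mm, 18 mm thick), 41 mm from the joint's centre toward the bed's -y; axes as the bed's. It sinks with the tile.
- wide_tile (a joint): How far the wide bed's blue tile is pressed down: 0 m = standing 6 mm proud, 0.006 m = flush with the white tile, where it meets a solid stop. The pad pushes back about 1 N at first and about 10 N at flush; the tile rises again when let go and does not tilt.
- narrow_tile (a joint): The same for the narrow bed's blue tile, which is to be left alone.
- narrow_tile_top (a point): Centre of the top face of the narrow bed's blue tile, 36 mm from the joint's centre toward the bed's -y.
- stand: Medium brown wooden stand, 94 x 56 mm, 22 mm high, fixed to the bench; a slot 16 mm wide and 16 mm deep runs along its x axis. Origin: centre of the underside.
- spacer: Orange spacer bar standing on edge in the stand's slot: 70 mm long (its x), 12 mm thick (its y; grip it across this), 60 mm high, 60 g, with black grip lines on the upper part of both faces. Origin: centre of the underside (6 mm above the bench in the stand, 8 mm when fully down in a bed). In the stand its top is 66 mm above the bench, seated in a bed 68 mm, so keep the gripper's body and knuckles clear of it.
- spacer_mid (a point): Centre of the spacer bar, 30 mm above its underside; axes as the bar's.
- glue_bottle: White glue bottle with red cap, 30 mm wide, 147 mm tall, at the back; bystander. Origin: centre of the underside.
- paint_bottle: Green paint bottle with black cap, 36 mm wide, 101 mm tall, at the back; bystander. Origin: centre of the underside.
- sanding_block: Tan sanding sponge block 62 x 96 x 28 mm, at the back right; bystander. Origin: centre of the underside.
- clay_block: Grey clay block 65 x 97 x 49 mm, at the back left; bystander. Origin: centre of the underside.
- packing_tape: Roll of patterned packing tape 95 mm wide, 48 mm high, at the right; bystander. Origin: centre of the underside.
There are look-alikes about, which are no part of the job. Leave any turquoise look-alike of the spacer alone.

How it is judged:
By the outcome, as a careful person would: the job done as asked, in the order asked, and still so for the second after the job is handed in, while the arm keeps its last pose, push and grip.
It also fails if it takes over 64 s, if anything falls off the work surface, if the arm or the gripper's body presses on something with over 40 N, if the wrist force passes 120 N, or if a joint passes its speed limit or range.

### The arm

A 7-joint arm with a two-finger parallel gripper is mounted at the origin on a cart in front of the work surface, level with it; the furniture and walls round the work are solid. World frame = base frame: x ahead of the robot, y to its left, z up, the work surface at z = 0. Lengths are in m, angles in rad, forces in N, time in s.
With the tool pointing down it reaches from about 0.425 to 0.875 m from the base axis. Payload 4.7 kg.
Tool frame: the origin (TCP) lies at the very end of the fingers, on their centre line; the grasp point (between the pads) lies 19 mm behind it; z points along the fingers, y is the line along which they close (so a half turn about z gives the same grasp; the last joint's range is limited). The gripper opens to 87 mm and grips with 3 to 60 N. Pads are 19 mm wide; open, the fingers measure 117 mm over their backs; the gripper's body (75 mm by 190 mm) begins 51 mm behind the grasp point.
Start: joints at [1.336, 0.321, -0.07, 1.45, 0.023, 1.371, -0.057], TCP at [0.16, -0.63, 0.223] pointing down, gripper open.
Joint ranges: [-2.86, 2.86], [-0.3, 2.09], [-1.38, 1.24], [0.06, 2.45], [-1.56, 4.7], [0.09, 2.05], [-2.69, 2.69]. Speed limits (rad/s): [2.57, 2.57, 3.14, 3.14, 3.14, 3.14, 3.14].

### API

Orientations are given as a rotation vector (axis times angle).
In Python, from bench import ctrl, vision gives the robot as it stands.
- The arm moves only by the tool jog_arm, never from a script. Its argument "increments" is a list of rows, each an object of numbers: "tx", "ty", "tz": the shift along the tool's x, y, z in mm; "wx", "wy", "wz": the turn, a rotation vector about the tool's x, y, z in rad; "gripper": the opening, from 0 (shut) to 1 (fully open). In form: [{"tx": .., "ty": .., "tz": .., "wx": .., "wy": .., "wz": .., "gripper": ..}, ...]. A call has exactly 5 rows; each row is the pose to reach, as a shift and turn from the pose commanded when the call began, along the tool's axes at that moment; what a row does not reach only later rows make up. A row lasts 1/12 s, in which the tool goes at most 41.7 mm and 7.16 degrees, less where a joint would pass 70% of its speed; a pose out of reach is approached as far as the arm can. A call with a gripper value outside its range is refused whole. The fingers move at their own pace and stop on an object; "grip_force" is the grip in N (left out, the last holds). Time passes only in rows, so rows that repeat a pose let the fingers close, or fill a call up. It gives the time, the measured TCP pose, the force, the opening and the grip force at its end, in the units of the state.
- ctrl.get_state(): the state, without advancing time (a new reading comes with each control period).
- vision.get_image(name): name is "side" or "top"; returns a dict with "color" (400x640x3 uint8, blue, green, red), "fx", "fy", "cx", "cy" (pixels), "extrinsics" (4x4, takes a point from world to camera coordinates). Camera axes: x right, y down, z forward; pixel columns grow to the right and rows downward; lengths in m; the calibration is good to about 2 mm. A picture is of the moment at which its call begins. There is no depth.
- ctrl.close_job(): hands the job in; it is judged then, once.
Trained networks look in the newest picture that a camera, given by its name, has taken for a name from the list of things; names that differ only in an ending like _2 or _b are one class to them, and where a whole thing is asked for, a point or a joint stands for the part that bears it (a point fixed in the world has none). Each returns a list of dicts, best first, with "conf" (0 to 1); they miss things now and then, are a little off and sometimes report something else, mostly with a low value. They report only what shows in the picture. A call takes as long as a camera call. They do not tell look-alikes from the thing itself.
- vision.spot_in(camera, thing): "bbox" ([left, top, right, bottom] in pixels, round what is visible of it).
The state is a dict: "time": time; "joint_positions": joint angles; "qd": joint speeds; "joint_torque": joint torques, N m; "position": TCP position; "tool_rot": TCP orientation; "ft_force": force on the tool from outside, world axes, zero at the start; "torque": the same for the moment, N m; "grip_width": opening from 0.0 (shut) to 1.0 (fully open); "grip_force": force on a finger pad.
Only numpy, scipy, OpenCV 4.12 (cv2) and the standard library are available. Lean on these libraries where they do the work, as an engineer would, in place of code of your own. Each camera call takes 0.05 s, during which the arm holds its last target. There are 200 camera calls.

## Working session

There is one attempt and no reset: what is moved stays moved. The work goes in short steps, Python scripts to look and compute and a tool call to move; the robot and the scene stay as the last step left them, time stands still between calls to the robot, and variables do not carry over. Pictures are saved under pics/ and viewed, at most 10 in all, crops included, and the job is handed in when it is done.

Besides the shell and the picture viewer there is one more tool, called after "Call:" as name([rows], argument=value, ...), one row to a line, values as JSON. jog_arm: Moves the arm, as the interface text tells. Its arguments: {"type":"object","properties":{"increments":{"type":"array"},"grip_force":{"type":"number"}},"required":["increments"]}

```bash
mkdir -p pics; cat > h.py <<'E'
import numpy as np, cv2
from bench import ctrl, vision
def ray(im,u,v):
    E=np.array(im["extrinsics"]);R=E[:3,:3];t=E[:3,3]
    d=R.T@np.array([(u-im["cx"])/im["fx"],(v-im["cy"])/im["fy"],1.]);return -R.T@t,d
def at_z(im,u,v,z):
    o,d=ray(im,u,v);return o+d*(z-o[2])/d[2]
def proj(im,p):
    E=np.array(im["extrinsics"]);c=E[:3,:3]@np.array(p)+E[:3,3]
    return im["fx"]*c[0]/c[2]+im["cx"],im["fy"]*c[1]/c[2]+im["cy"]
E
python3 - <<'E'
from h import *
for c in ("top","side"):
    im=vision.get_image(c);cv2.imwrite(f"pics/{c}0.png",im["color"])
    o,_=ray(im,0,0);print(c,o,im["fx"],at_z(im,320,200,0))
    for t in ("spacer","stand","wide_bed","narrow_bed","wide_joint","narrow_joint"):
        r=vision.spot_in(c,t)
        print(t,[(np.round(x["bbox"]).astype(int).tolist(),round(x["conf"],2)) for x in r][:4])
s=ctrl.get_state();print(s)
E
```

```text
top [ 0.29875153 -0.05659491  1.44024889] 410.0938894827781 [ 0.58938043 -0.03132489  0.        ]
spacer [([385, 255, 405, 261], 0.62), ([388, 214, 401, 236], 0.51)]
stand []
wide_bed [([204, 201, 255, 238], 0.57)]
narrow_bed [([297, 215, 344, 243], 0.91)]
wide_joint [([203, 203, 255, 236], 0.75), ([316, 218, 342, 242], 0.55)]
narrow_joint [([296, 212, 345, 244], 0.83), ([232, 207, 253, 230], 0.56)]
side [ 0.56297296 -1.01441858  0.88284459] 391.28896527914895 [0.57702191 0.01693105 0.        ]
spacer [([283, 251, 306, 270], 0.68), ([250, 246, 256, 277], 0.58), ([341, 127, 360, 149], 0.55)]
stand [([278, 262, 315, 283], 0.68), ([276, 189, 309, 224], 0.31)]
wide_bed [([290, 143, 323, 169], 0.91), ([282, 248, 305, 268], 0.35)]
narrow_bed [([284, 187, 310, 226], 0.96)]
wide_joint [([288, 140, 328, 165], 0.72), ([281, 186, 311, 228], 0.43)]
narrow_joint [([289, 140, 327, 169], 0.74), ([278, 188, 310, 226], 0.6)]
{'time': 0.7, 'joint_positions': array([ 1.33607882,  0.32093416, -0.0701038 ,  1.45045982,  0.02262595,
        1.37078891, -0.05688238]), 'qd': array([-0.00022044,  0.0003668 , -0.0022445 ,  0.0013122 , -0.00026465,
        0.00016452, -0.00069843]), 'joint_torque': array([-1.10872748e-03, -4.90957403e+01, -4.03241822e-01, -3.12707770e+01,
       -6.34216424e-02,  3.34691280e-02,  1.78527017e-05]), 'position': array([ 0.16004851, -0.63003408,  0.22264957]), 'tool_rot': array([ 3.11709938e+00,  3.89878064e-01, -6.46771092e-05]), 'ft_force': array([ 0.17899526, -0.3664522 ,  0.7432253 ]), 'torque': array([ 0.04189599, -0.00530667, -0.00701375]), 'grip_force': 0.0, 'grip_width': 1.0007115106155153}
```

View pics/top0.png

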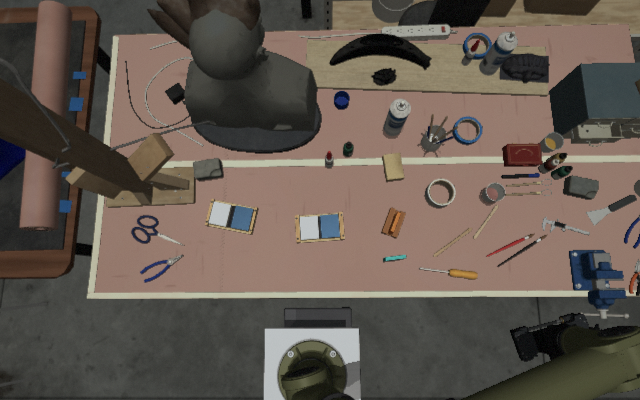

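View pics/side0.png

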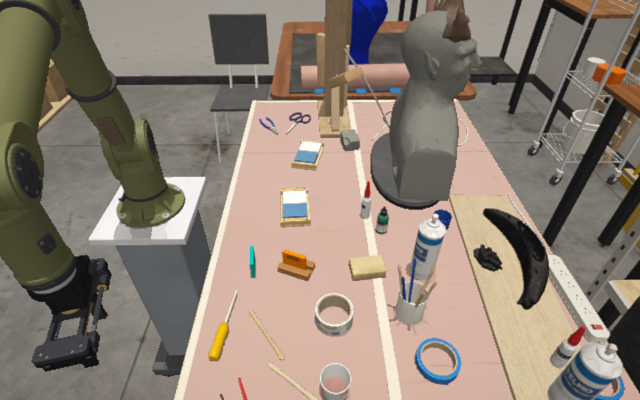

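The top view shows the orange bar at about (395,222) in its brown stand and the turquoise look-alike at (395,258). The beds are at (232,217) and (320,228), each with its white tile at image left and blue at right. The side view shows the bar at (294,260), the turquoise one at (253,261), and the beds at (308,154) and (295,206). Candidates for the spacer are orange (395,222), turquoise (395,258) and the yellow screwdriver (460,273). By the description I choose the orange one. Next is a close crop to check it and compare the joints.

```bash
python3 - <<'E'
from h import *
t=cv2.imread("pics/top0.png");s=cv2.imread("pics/side0.png")
def cr(i,u,v,w,h,W,H): return cv2.resize(i[v:v+h,u:u+w],(W,H),interpolation=cv2.INTER_CUBIC)
a=np.hstack([cr(t,200,192,66,50,396,300),cr(t,288,203,66,50,396,300)])
b=np.hstack([cr(t,372,198,44,50,264,300),cr(s,276,138,44,50,264,300),cr(s,272,243,44,50,264,300)])
cv2.imwrite("pics/crop.png",np.vstack([a,b]))
# segmentation
for n,im in (("top",vision.get_image("top")),("side",vision.get_image("side"))):
    c=im["color"];hsv=cv2.cvtColor(c,cv2.COLOR_BGR2HSV)
    for name,lo,hi,z in (("blue",(95,90,70),(125,255,255),.032),("white",(0,0,185),(180,40,255),.026),("orange",(5,190,120),(18,255,255),.066)):
        m=cv2.inRange(hsv,lo,hi);k,l,st,ce=cv2.connectedComponentsWithStats(m)
        for i in range(1,k):
            x,y,w,h,A=st[i]
            inside=(200<x<420 and 190<y<250) if n=="top" else (270<x<325 and 135<y<285)
            if A>40 and inside:
                pts=np.argwhere(l==i)[:,::-1].astype(np.float32);r=cv2.minAreaRect(pts)
                print(n,name,st[i].tolist(),ce[i].round(2),np.round(at_z(im,*ce[i],z),4),np.round(r[1],1),round(r[2],1))
E
```

```text
top blue [231, 206, 22, 25, 392] [241.38 217.79] [0.5227 0.2432 0.032 ] [18. 22.] 12.5
top blue [320, 215, 20, 23, 400] [329.21 225.92] [ 0.4911 -0.063   0.032 ] [22.2 18.1] 86.4
top white [209, 202, 21, 24, 349] [219.19 213.27] [0.5406 0.3235 0.026 ] [16.3 21.6] 13.0
top white [300, 216, 18, 23, 370] [308.55 227.  ] [0.4889 0.0088 0.026 ] [21.5 16.9] 85.2
side blue [295, 152, 22, 11, 182] [305.96 156.62] [0.5259 0.2368 0.032 ] [20.6  9.5] 6.7
side blue [283, 204, 24, 14, 289] [294.61 210.11] [ 0.4935 -0.0698  0.032 ] [12.8 23.3] 87.0
side white [298, 141, 24, 11, 197] [309.81 146.27] [0.5401 0.3189 0.026 ] [22.4  9.7] 5.2
side white [283, 190, 24, 14, 300] [294.18 196.73] [0.489  0.0048 0.026 ] [12.8 23.3] 86.8
side orange [283, 250, 24, 20, 286] [294.46 259.53] [ 0.5031 -0.3085  0.066 ] [27.3 13.1] 17.4
```

View pics/crop.png

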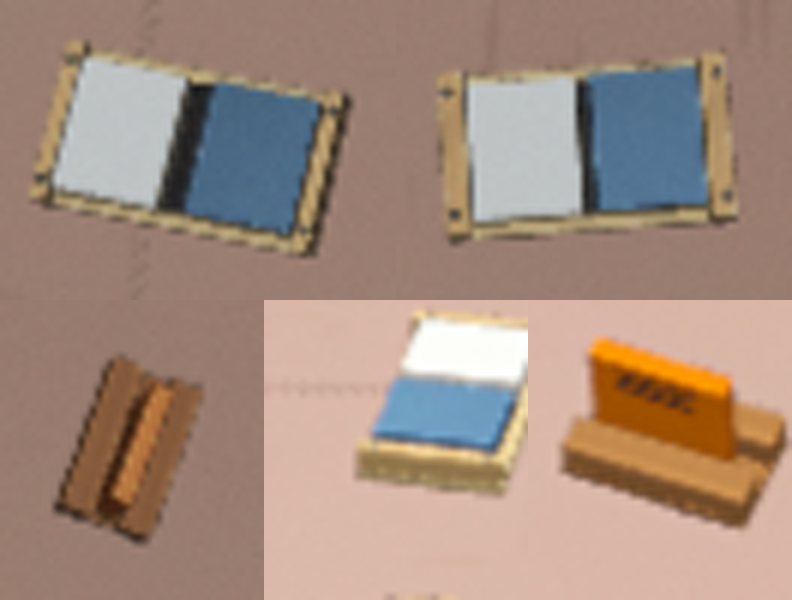

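The crop shows an orange bar with black grip lines in a brown stand, so the choice is right. The left bed, top (232,217), has the clearly wider dark joint: its tile centres are 82 mm apart, against 72 mm for the right bed. Next I'll refine the poses with a small render-and-compare fit in both cameras.

```bash
cat > fit.py <<'E'
from h import *
from scipy.optimize import minimize
SS=8
def box(cx,cy,lx,ly,z0,z1,mats):  # mats: label stem
    return (cx,cy,lx/2,ly/2,z0,z1,mats)
BED=[box(0,0,.096,.168,0,.008,'w'),box(0,.0785,.096,.011,.008,.026,'w'),box(0,0,.08,.018,.008,.0081,'k'),
     box(0,.041,.08,.064,.008,.026,'t'),box(0,-.041,.08,.064,.014,.032,'b'),box(0,-.0785,.096,.011,.008,.026,'w')]
STAND=[box(0,0,.094,.056,0,.006,'s'),box(0,.018,.094,.020,.006,.022,'s'),box(0,-.018,.094,.020,.006,.022,'s')]
BAR=lambda z:[box(0,0,.07,.012,z,z+.06,'o')]
def faces(parts,im):
    o,_=ray(im,0,0);out=[]
    for bx,(x,y,yaw) in parts:
        c,s=np.cos(yaw),np.sin(yaw)
        for (cx,cy,hx,hy,z0,z1,m) in bx:
            P=np.array([[cx+a*hx,cy+b*hy,z] for z in(z0,z1) for a,b in((-1,-1),(1,-1),(1,1),(-1,1))])
            W=np.c_[x+c*P[:,0]-s*P[:,1],y+s*P[:,0]+c*P[:,1],P[:,2]];cen=W.mean(0);fs=[]
            for nm,ix in(('T',(4,5,6,7)),('-y',(0,1,5,4)),('+x',(1,2,6,5)),('+y',(2,3,7,6)),('-x',(3,0,4,7))):
                F=W[list(ix)];f=F.mean(0);n=f-cen
                if n@(o-f)>0: fs.append((m+nm,F))
            out.append((np.linalg.norm(o-cen),fs))
    return out
def cost(parts,im,win,off):
    u0,v0,u1,v1=win;w,h=u1-u0,v1-v0
    lab=np.zeros((h*SS,w*SS),np.uint8);names=['bg']
    for d,fs in faces(parts,im):     # lists are ordered far to near by hand
        for nm,F in fs:
            if nm not in names:names.append(nm)
            q=np.array([proj(im,p) for p in F])-[u0,v0]+off   # off=0.5: integer pixel centres
            cv2.fillPoly(lab,[np.round((q*SS-.5)*16).astype(np.int32)],names.index(nm),shift=4)
    A=np.stack([cv2.resize((lab==i).astype(np.float32),(w,h),interpolation=cv2.INTER_AREA).ravel() for i in range(len(names))],1)
    Y=im["color"][v0:v1,u0:u1].reshape(-1,3).astype(float)
    X=np.linalg.lstsq(A,Y,rcond=None)[0];return np.mean((A@X-Y)**2)
def fit(f,x0,step):
    S=np.array([x0]+[np.array(x0)+np.eye(len(x0))[i]*step[i] for i in range(len(x0))])
    r=minimize(f,x0,method='Nelder-Mead',options=dict(initial_simplex=S,xatol=1e-4,fatol=1e-3,maxfev=500));return r.x,r.fun
E
cat > run1.py <<'E'
from fit import *
I={n:vision.get_image(n) for n in("top","side")}
print(I["top"]["cx"],I["top"]["cy"],I["side"]["cx"],I["side"]["cy"])
WB={"top":(197,192,268,244),"side":(284,134,330,176)};WS={"top":(376,202,414,244),"side":(272,243,322,290)}
cams=[("top",),("side",),("top","side")]
for off in(0.5,0.0):
    for cs in cams:
        x,f=fit(lambda p:sum(cost([(BED,p)],I[c],WB[c],off) for c in cs),[.532,.281,-.22],[.006,.006,.05])
        print(off,cs,"bed",x.round(4),round(f,1))
        # parts ordered: stand base, +y wall, bar, -y wall for side; top: bar last
        g=lambda p:sum(cost([(STAND,p[:3]),(BAR(.006),p[3:])] if c=="top" else [(STAND[:2],p[:3]),(BAR(.006),p[3:]),(STAND[2:],p[:3])],I[c],WS[c],off) for c in cs)
        x,f=fit(g,[.497,-.307,-.30,.497,-.307,-.30],[.006,.006,.05,.006,.006,.05])
        print(off,cs,"stand,bar",x.round(4),round(f,1))
E
time python3 run1.py
```

```text
316.32904596071495 200.27949012749136 319.70910229181396 196.63278859743517
0.5 ('top',) bed [ 0.531   0.2828 -0.2068] 41.2
0.5 ('top',) stand,bar [ 0.5048 -0.2844 -0.3758  0.4832 -0.3185 -0.2341] 134.2
0.5 ('side',) bed [ 0.5321  0.2819 -0.2029] 154.3
0.5 ('side',) stand,bar [ 0.5043 -0.2872 -0.3875  0.4998 -0.2879 -0.4628] 71.4
0.5 ('top', 'side') bed [ 0.5314  0.2824 -0.2066] 203.0
0.5 ('top', 'side') stand,bar [ 0.5038 -0.2869 -0.3973  0.4997 -0.2864 -0.4378] 122.4
0.0 ('top',) bed [ 0.5293  0.2808 -0.2062] 41.6
0.0 ('top',) stand,bar [ 0.5026 -0.2885 -0.3816  0.4813 -0.2947 -0.2545] 119.5
0.0 ('side',) bed [ 0.5342  0.2786 -0.2016] 157.9
0.0 ('side',) stand,bar [ 0.5054 -0.2889 -0.4027  0.5016 -0.29   -0.4583] 74.8
0.0 ('top', 'side') bed [ 0.5329  0.2797 -0.2102] 277.3
0.0 ('top', 'side') stand,bar [ 0.5047 -0.2888 -0.4017  0.5013 -0.2891 -0.4731] 171.7
real	0m5.185s
user	0m8.716s
sys	0m0.079s
```

```bash
cat > go.py <<'E'
import sys
from h import *
from scipy.spatial.transform import Rotation as Ro
# usage: go.py x y z yaw : prints shift (mm) along tool axes and turn
s=ctrl.get_state();R=Ro.from_rotvec(s["tool_rot"])
p=np.array(list(map(float,sys.argv[1:4])));yaw=float(sys.argv[4])
T=Ro.from_matrix(np.array([[np.cos(yaw),np.sin(yaw),0],[np.sin(yaw),-np.cos(yaw),0],[0,0,-1]]))
print("shift",(R.inv().apply(p-s["position"])*1000).round(1),"turn",(R.inv()*T).as_rotvec().round(3),"t",s["time"],s["position"].round(4),"F",s["ft_force"].round(1),"q",s["joint_positions"].round(2))
E
python3 go.py 0.50 -0.287 0.14 -0.42
```

```text
shift [ 414.  -248.8   82.5] turn [0.    0.    0.669] t 0.9 [ 0.16   -0.63    0.2226] F [ 0.6 -0.5 -0.2] q [ 1.34  0.32 -0.07  1.45  0.02  1.37 -0.06]
```

Call:
jog_arm([
  {"tx": 34, "ty": -20},
  {"tx": 68, "ty": -40},
  {"tx": 102, "ty": -60},
  {"tx": 136, "ty": -80},
  {"tx": 170, "ty": -100},
])

```text
validation failed for argument at $.in...
```

Call:
jog_arm([
  {"tx": 34, "ty": -20, "gripper": 0.6},
  {"tx": 68, "ty": -40, "gripper": 0.6},
  {"tx": 102, "ty": -60, "gripper": 0.6},
  {"tx": 136, "ty": -80, "gripper": 0.6},
  {"tx": 170, "ty": -100, "gripper": 0.6},
])

```text
validation failed for argument at $.in...
```

Call:
jog_arm([
  {"tx": 25, "ty": -16, "wz": 0.12},
  {"tx": 50, "ty": -33, "wz": 0.24},
  {"tx": 74, "ty": -49, "wz": 0.36},
  {"tx": 74, "ty": -49, "wz": 0.48},
  {"tx": 74, "ty": -49, "wz": 0.6},
])

```text
validation failed for argument at $.in...
```

```bash
python3 go.py 0.50 -0.287 0.14 -0.42
```

```text
shift [ 414.  -248.8   82.5] turn [0.    0.    0.669] t 0.9 [ 0.16   -0.63    0.2226] F [ 0.6 -0.5 -0.2] q [ 1.34  0.32 -0.07  1.45  0.02  1.37 -0.06]
```

All fields are required in each row.

Call:
jog_arm([
  {"tx": 34, "ty": -20, "tz": 0, "wx": 0, "wy": 0, "wz": 0, "gripper": 0.6},
  {"tx": 68, "ty": -40, "tz": 0, "wx": 0, "wy": 0, "wz": 0, "gripper": 0.6},
  {"tx": 102, "ty": -60, "tz": 0, "wx": 0, "wy": 0, "wz": 0, "gripper": 0.6},
  {"tx": 136, "ty": -80, "tz": 0, "wx": 0, "wy": 0, "wz": 0, "gripper": 0.6},
  {"tx": 170, "ty": -100, "tz": 0, "wx": 0, "wy": 0, "wz": 0, "gripper": 0.6},
])

```text
time: 1.32
position: [0.3012, -0.4898, 0.2228]
tool_rot: [3.117, 0.389, 0.0]
ft_force: [1.5, -0.6, 0.2]
grip_width: 0.71
grip_force: 0.0
```

Call:
jog_arm([
  {"tx": 34, "ty": -20, "tz": 0, "wx": 0, "wy": 0, "wz": 0.12, "gripper": 0.6},
  {"tx": 68, "ty": -40, "tz": 0, "wx": 0, "wy": 0, "wz": 0.24, "gripper": 0.6},
  {"tx": 102, "ty": -60, "tz": 0, "wx": 0, "wy": 0, "wz": 0.36, "gripper": 0.6},
  {"tx": 136, "ty": -80, "tz": 0, "wx": 0, "wy": 0, "wz": 0.48, "gripper": 0.6},
  {"tx": 170, "ty": -100, "tz": 0, "wx": 0, "wy": 0, "wz": 0.6, "gripper": 0.6},
])

```text
time: 1.73
position: [0.4362, -0.3564, 0.2229]
tool_rot: [3.099, -0.514, 0.001]
ft_force: [0.5, -0.4, 0.5]
grip_width: 0.604
grip_force: 0.0
```

```bash
python3 go.py 0.50 -0.287 0.14 -0.42
```

```text
shift [ 37.9 -86.3  82.9] turn [ 0.    -0.001  0.091] t 1.7333 [ 0.4362 -0.3564  0.2229] F [ 0.5 -0.4  0.5] q [ 0.89  0.15 -0.28  1.66  0.04  1.33 -1.3 ]
```

Call:
jog_arm([
  {"tx": 13, "ty": -30, "tz": 10, "wx": 0, "wy": 0, "wz": 0.05, "gripper": 0.5},
  {"tx": 26, "ty": -58, "tz": 30, "wx": 0, "wy": 0, "wz": 0.09, "gripper": 0.5},
  {"tx": 38, "ty": -86, "tz": 50, "wx": 0, "wy": 0, "wz": 0.09, "gripper": 0.5},
  {"tx": 38, "ty": -86, "tz": 75, "wx": 0, "wy": 0, "wz": 0.09, "gripper": 0.5},
  {"tx": 38, "ty": -86, "tz": 83, "wx": 0, "wy": 0, "wz": 0.09, "gripper": 0.5},
])

```text
time: 2.15
position: [0.498, -0.285, 0.1362]
tool_rot: [-3.074, 0.637, 0.007]
ft_force: [-1.3, -0.7, -0.1]
grip_width: 0.503
grip_force: 0.0
```

```bash
python3 go.py 0.50 -0.287 0.038 -0.42; python3 - <<'E'
from h import *
a=[]
for n,b in(("top",(340,160,460,280)),("side",(230,180,350,300))):
    im=vision.get_image(n);c=im["color"].copy()
    a.append(cv2.resize(c[b[1]:b[3],b[0]:b[2]],(400,400),interpolation=cv2.INTER_CUBIC))
cv2.imwrite("pics/hover.png",np.hstack(a))
E
```

```text
shift [ 3.1  1.2 98.1] turn [-0.001  0.005  0.012] t 2.15 [ 0.498  -0.285   0.1362] F [-1.3 -0.7 -0.1] q [ 0.77  0.24 -0.34  1.74  0.09  1.18 -1.57]
```

View pics/hover.png

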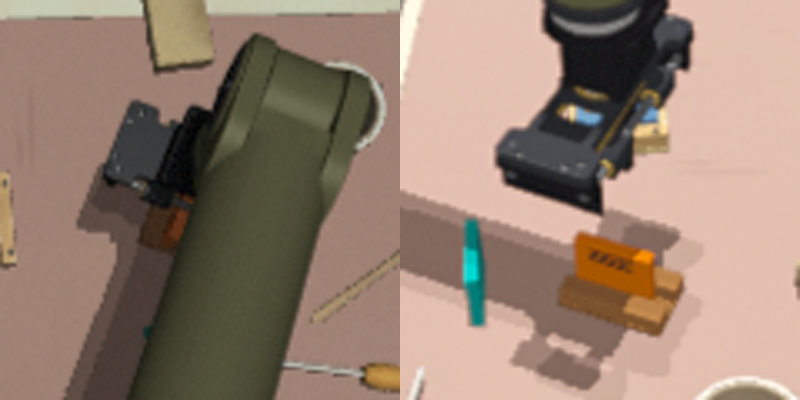

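Side view: the gripper hovers above and slightly behind the orange bar, which is at (615,265) in the crop. The finger line runs across the bar and the turquoise one at (475,270) is clear of it. I'll descend.

Call:
jog_arm([
  {"tx": 2, "ty": 1, "tz": 25, "wx": 0, "wy": 0, "wz": 0, "gripper": 0.5},
  {"tx": 2, "ty": 1, "tz": 50, "wx": 0, "wy": 0, "wz": 0, "gripper": 0.5},
  {"tx": 2, "ty": 1, "tz": 75, "wx": 0, "wy": 0, "wz": 0, "gripper": 0.5},
  {"tx": 2, "ty": 1, "tz": 94, "wx": 0, "wy": 0, "wz": 0, "gripper": 0.5},
  {"tx": 2, "ty": 1, "tz": 98, "wx": 0, "wy": 0, "wz": 0, "gripper": 0.5},
])

```text
time: 2.67
position: [0.4974, -0.2915, 0.0397]
tool_rot: [-3.073, 0.65, 0.006]
ft_force: [0.6, 1.5, -0.1]
grip_width: 0.502
grip_force: 0.0
```

```bash
python3 go.py 0.50 -0.287 0.038 -0.42
```

```text
shift [ 0.6 -5.2  1.7] turn [0.001 0.004 0.003] t 2.6667 [ 0.4974 -0.2915  0.0397] F [ 0.6  1.5 -0.1] q [ 0.76  0.35 -0.33  1.82  0.13  1.   -1.6 ]
```

Call:
jog_arm([
  {"tx": 0, "ty": -2, "tz": 0, "wx": 0, "wy": 0, "wz": 0, "gripper": 0.4},
  {"tx": 0, "ty": -2, "tz": 0, "wx": 0, "wy": 0, "wz": 0, "gripper": 0.4},
  {"tx": 0, "ty": -2, "tz": 0, "wx": 0, "wy": 0, "wz": 0, "gripper": 0.4},
  {"tx": 0, "ty": -2, "tz": 0, "wx": 0, "wy": 0, "wz": 0, "gripper": 0.4},
  {"tx": 0, "ty": -2, "tz": 0, "wx": 0, "wy": 0, "wz": 0, "gripper": 0.4},
])

```text
time: 3.08
position: [0.5015, -0.2889, 0.043]
tool_rot: [3.074, -0.645, 0.004]
ft_force: [-0.5, -0.8, -0.5]
grip_width: 0.404
grip_force: 0.0
```

```bash
python3 go.py 0.50 -0.287 0.038 -0.42
```

```text
shift [-2.1 -1.2  5. ] turn [ 0.001 -0.002  0.006] t 3.0833 [ 0.5015 -0.2889  0.043 ] F [-0.5 -0.8 -0.5] q [ 0.76  0.34 -0.33  1.82  0.13  1.   -1.61]
```

Call:
jog_arm([
  {"tx": -2, "ty": -1, "tz": 5, "wx": 0, "wy": 0, "wz": 0, "gripper": 0.3},
  {"tx": -2, "ty": -1, "tz": 5, "wx": 0, "wy": 0, "wz": 0, "gripper": 0.25},
  {"tx": -2, "ty": -1, "tz": 5, "wx": 0, "wy": 0, "wz": 0, "gripper": 0.25},
  {"tx": -2, "ty": -1, "tz": 5, "wx": 0, "wy": 0, "wz": 0, "gripper": 0.25},
  {"tx": -2, "ty": -1, "tz": 5, "wx": 0, "wy": 0, "wz": 0, "gripper": 0.25},
])

```text
time: 3.5
position: [0.4993, -0.2866, 0.0365]
tool_rot: [3.075, -0.645, 0.0]
ft_force: [0.1, 0.1, -0.1]
grip_width: 0.256
grip_force: 0.0
```

Call:
jog_arm([
  {"tx": 0, "ty": 0, "tz": 0, "wx": 0, "wy": 0, "wz": 0, "gripper": 0},
  {"tx": 0, "ty": 0, "tz": 0, "wx": 0, "wy": 0, "wz": 0, "gripper": 0},
  {"tx": 0, "ty": 0, "tz": 0, "wx": 0, "wy": 0, "wz": 0, "gripper": 0},
  {"tx": 0, "ty": 0, "tz": 0, "wx": 0, "wy": 0, "wz": 0, "gripper": 0},
  {"tx": 0, "ty": 0, "tz": 0, "wx": 0, "wy": 0, "wz": 0, "gripper": 0},
], grip_force=20)

```text
time: 3.92
position: [0.4993, -0.2866, 0.0365]
tool_rot: [3.075, -0.645, 0.0]
ft_force: [0.0, -0.2, -0.4]
grip_width: 0.135
grip_force: 20.0
```

Call:
jog_arm([
  {"tx": 0, "ty": 0, "tz": -20, "wx": 0, "wy": 0, "wz": 0, "gripper": 0},
  {"tx": 0, "ty": 0, "tz": -45, "wx": 0, "wy": 0, "wz": 0, "gripper": 0},
  {"tx": 0, "ty": 0, "tz": -75, "wx": 0, "wy": 0, "wz": 0, "gripper": 0},
  {"tx": 0, "ty": 0, "tz": -105, "wx": 0, "wy": 0, "wz": 0, "gripper": 0},
  {"tx": 0, "ty": 0, "tz": -125, "wx": 0, "wy": 0, "wz": 0, "gripper": 0},
], grip_force=30)

```text
time: 4.33
position: [0.5001, -0.2869, 0.1645]
tool_rot: [3.074, -0.644, 0.005]
ft_force: [0.8, 0.4, -0.3]
grip_width: 0.136
grip_force: 30.0
```

```bash
python3 go.py 0.5314 0.2824 0.162 -0.206
```

```text
shift [-200.1 -534.     1.6] turn [ 0.001 -0.003 -0.207] t 4.3333 [ 0.5001 -0.2869  0.1645] F [ 0.8  0.4 -0.3] q [ 0.78  0.22 -0.34  1.71  0.08  1.23 -1.57]
```

Call:
jog_arm([
  {"tx": -12, "ty": -33, "tz": 0, "wx": 0, "wy": 0, "wz": 0, "gripper": 0},
  {"tx": -25, "ty": -67, "tz": 0, "wx": 0, "wy": 0, "wz": 0, "gripper": 0},
  {"tx": -38, "ty": -101, "tz": 0, "wx": 0, "wy": 0, "wz": 0, "gripper": 0},
  {"tx": -50, "ty": -134, "tz": 0, "wx": 0, "wy": 0, "wz": 0, "gripper": 0},
  {"tx": -63, "ty": -168, "tz": 0, "wx": 0, "wy": 0, "wz": 0, "gripper": 0},
])

```text
time: 4.75
position: [0.5088, -0.106, 0.1616]
tool_rot: [3.074, -0.646, 0.0]
ft_force: [0.8, 0.1, -0.7]
grip_width: 0.137
grip_force: 30.0
```

Call:
jog_arm([
  {"tx": -12, "ty": -33, "tz": 0, "wx": 0, "wy": 0, "wz": -0.04, "gripper": 0},
  {"tx": -25, "ty": -67, "tz": 0, "wx": 0, "wy": 0, "wz": -0.08, "gripper": 0},
  {"tx": -38, "ty": -101, "tz": 0, "wx": 0, "wy": 0, "wz": -0.12, "gripper": 0},
  {"tx": -50, "ty": -134, "tz": 0, "wx": 0, "wy": 0, "wz": -0.16, "gripper": 0},
  {"tx": -63, "ty": -168, "tz": 0, "wx": 0, "wy": 0, "wz": -0.2, "gripper": 0},
])

```text
time: 5.17
position: [0.5186, 0.0731, 0.1616]
tool_rot: [3.123, -0.332, 0.001]
ft_force: [0.5, -0.1, 0.7]
grip_width: 0.132
grip_force: 30.0
```

```bash
python3 go.py 0.5314 0.2824 0.162 -0.206
```

```text
shift [ -31.5 -207.3   -0.5] turn [ 0.001 -0.001 -0.006] t 5.1667 [0.5186 0.0731 0.1616] F [ 0.5 -0.1  0.7] q [ 0.4   0.14 -0.63  1.82  0.09  1.21 -2.04]
```

Call:
jog_arm([
  {"tx": -6, "ty": -40, "tz": 0, "wx": 0, "wy": 0, "wz": 0, "gripper": 0},
  {"tx": -12, "ty": -80, "tz": 0, "wx": 0, "wy": 0, "wz": 0, "gripper": 0},
  {"tx": -18, "ty": -120, "tz": 0, "wx": 0, "wy": 0, "wz": 0, "gripper": 0},
  {"tx": -25, "ty": -160, "tz": 0, "wx": 0, "wy": 0, "wz": 0, "gripper": 0},
  {"tx": -30, "ty": -200, "tz": 0, "wx": 0, "wy": 0, "wz": 0, "gripper": 0},
])

```text
time: 5.58
position: [0.5315, 0.2753, 0.1615]
tool_rot: [3.123, -0.335, 0.0]
ft_force: [1.2, -0.3, -0.8]
grip_width: 0.134
grip_force: 30.0
```

Call:
jog_arm([
  {"tx": 0, "ty": -7, "tz": 20, "wx": 0, "wy": 0, "wz": 0, "gripper": 0},
  {"tx": 0, "ty": -7, "tz": 40, "wx": 0, "wy": 0, "wz": 0, "gripper": 0},
  {"tx": 0, "ty": -7, "tz": 50, "wx": 0, "wy": 0, "wz": 0, "gripper": 0},
  {"tx": 0, "ty": -7, "tz": 50, "wx": 0, "wy": 0, "wz": 0, "gripper": 0},
  {"tx": 0, "ty": -7, "tz": 50, "wx": 0, "wy": 0, "wz": 0, "gripper": 0},
])

```text
time: 6.0
position: [0.5333, 0.2793, 0.1111]
tool_rot: [3.122, -0.336, -0.002]
ft_force: [0.9, -0.6, -0.5]
grip_width: 0.132
grip_force: 30.0
```

```bash
python3 go.py 0.5314 0.2824 0.0385 -0.206; python3 - <<'E'
from h import *
a=[]
for n,b in(("top",(180,150,300,270)),("side",(260,80,360,180))):
    im=vision.get_image(n);cv2.imwrite(f"pics/{n}_h.png",im["color"])
    a.append(cv2.resize(im["color"][b[1]:b[3],b[0]:b[2]],(400,400),interpolation=cv2.INTER_CUBIC))
cv2.imwrite("pics/hover2.png",np.hstack(a))
E
```

```text
shift [-2.4 -2.7 72.6] turn [ 0.001  0.001 -0.009] t 6.0 [0.5333 0.2793 0.1111] F [ 0.9 -0.6 -0.5] q [ 0.06  0.39 -0.72  1.69  0.27  1.17 -2.51]
```

View pics/hover2.png

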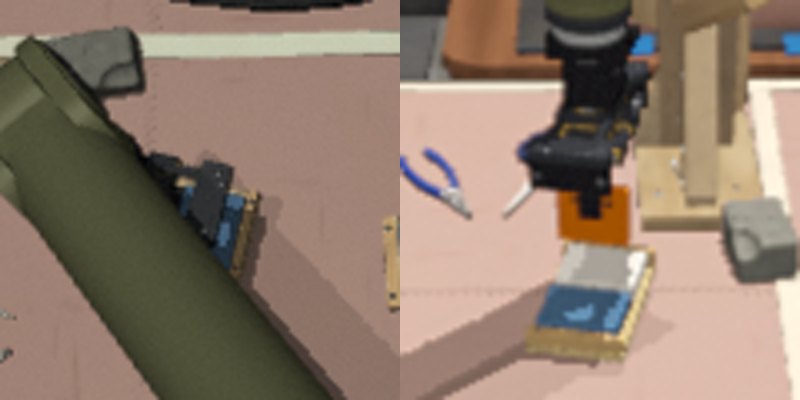

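Side view: the bar hangs upright at (595,215) in the crop, right behind and above the wide bed at (590,300). I'll descend to just above the tiles, settle, then check the alignment.

Call:
jog_arm([
  {"tx": -2, "ty": -2, "tz": 12, "wx": 0, "wy": 0, "wz": 0, "gripper": 0},
  {"tx": -2, "ty": -2, "tz": 26, "wx": 0, "wy": 0, "wz": 0, "gripper": 0},
  {"tx": -2, "ty": -2, "tz": 36, "wx": 0, "wy": 0, "wz": 0, "gripper": 0},
  {"tx": -2, "ty": -2, "tz": 40, "wx": 0, "wy": 0, "wz": 0, "gripper": 0},
  {"tx": -2, "ty": -2, "tz": 40, "wx": 0, "wy": 0, "wz": 0, "gripper": 0},
])

```text
time: 6.52
position: [0.5306, 0.2819, 0.0694]
tool_rot: [3.122, -0.334, -0.005]
ft_force: [-0.1, -0.7, -0.4]
grip_width: 0.135
grip_force: 30.0
```

Call:
jog_arm([
  {"tx": 0, "ty": 0, "tz": 0, "wx": 0, "wy": 0, "wz": 0, "gripper": 0},
  {"tx": 0, "ty": 0, "tz": 0, "wx": 0, "wy": 0, "wz": 0, "gripper": 0},
  {"tx": 0, "ty": 0, "tz": 0, "wx": 0, "wy": 0, "wz": 0, "gripper": 0},
  {"tx": 0, "ty": 0, "tz": 0, "wx": 0, "wy": 0, "wz": 0, "gripper": 0},
  {"tx": 0, "ty": 0, "tz": 0, "wx": 0, "wy": 0, "wz": 0, "gripper": 0},
])

```text
time: 6.93
position: [0.5321, 0.2829, 0.0719]
tool_rot: [-3.123, 0.335, -0.001]
ft_force: [-0.9, -0.2, -1.3]
grip_width: 0.133
grip_force: 30.0
```

```bash
python3 go.py 0.5314 0.2824 0.0385 -0.206; python3 - <<'E'
from fit import *
im=vision.get_image("side");cv2.imwrite("pics/side_low.png",im["color"])
# orange region: lower corners of the bar's face, and expected ones for the TCP pose
hsv=cv2.cvtColor(im["color"],cv2.COLOR_BGR2HSV);m=cv2.inRange(hsv[100:180,260:360],(5,170,80),(20,255,255))
ys,xs=np.nonzero(m);print("orange",xs.min()+260,xs.max()+260,ys.min()+100,ys.max()+100)
s=ctrl.get_state();x,y,z=s["position"];r=s["tool_rot"];yaw=2*np.arctan2(r[1],r[0])
for xx,zz in((-.035,-.0305),(.035,-.0305),(-.035,.0295),(.035,.0295)):
    for yy in(-.006,.006):
        c,sn=np.cos(yaw),np.sin(yaw);print(np.round(proj(im,(x+c*xx-sn*yy,y+sn*xx+c*yy,z+zz)),1))
cv2.imwrite("pics/low.png",cv2.resize(im["color"][110:180,270:350],(800,600)[:2] if 0 else (640,560),interpolation=cv2.INTER_CUBIC))
E
```

```text
shift [-0.6  0.6 33.4] turn [-0.    -0.001 -0.007] t 6.9333 [0.5321 0.2829 0.0719] F [-0.9 -0.2 -1.3] q [ 0.04  0.43 -0.7   1.72  0.31  1.1  -2.54]
orange 300 316 136 148
[298.6 147.8]
[299.3 146.2]
[316.  149.8]
[316.7 148.1]
[298.  134.6]
[298.8 133. ]
[315.9 136.5]
[316.6 134.9]
```

View pics/low.png

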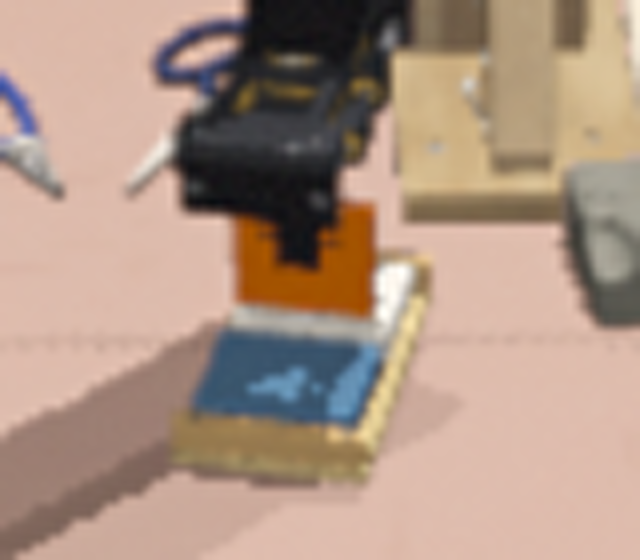

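Side view low: the bar hangs at (305,265) in the crop, over the joint line between white (305,320) and blue (285,370). Its corners agree with the TCP-based prediction to about 1 mm. I'll insert slowly.

Call:
jog_arm([
  {"tx": 0, "ty": 0, "tz": 4, "wx": 0, "wy": 0, "wz": -0.005, "gripper": 0},
  {"tx": 0, "ty": 0, "tz": 8, "wx": 0, "wy": 0, "wz": -0.005, "gripper": 0},
  {"tx": 0, "ty": 0, "tz": 12, "wx": 0, "wy": 0, "wz": -0.005, "gripper": 0},
  {"tx": 0, "ty": 0, "tz": 15, "wx": 0, "wy": 0, "wz": -0.005, "gripper": 0},
  {"tx": 0, "ty": 0, "tz": 18, "wx": 0, "wy": 0, "wz": -0.005, "gripper": 0},
])

```text
time: 7.4
position: [0.5316, 0.2826, 0.0528]
tool_rot: [3.124, -0.327, -0.001]
ft_force: [0.1, -1.2, -0.9]
grip_width: 0.136
grip_force: 30.0
```

```bash
python3 go.py 0.5314 0.2824 0.0385 -0.206
```

```text
shift [-0.1  0.3 14.3] turn [ 0.     0.001 -0.002] t 7.4 [0.5316 0.2826 0.0528] F [ 0.1 -1.2 -0.9] q [ 0.03  0.45 -0.69  1.74  0.32  1.07 -2.55]
```

Call:
jog_arm([
  {"tx": 0, "ty": 0, "tz": 3, "wx": 0, "wy": 0, "wz": 0, "gripper": 0},
  {"tx": 0, "ty": 0, "tz": 6, "wx": 0, "wy": 0, "wz": 0, "gripper": 0},
  {"tx": 0, "ty": 0, "tz": 9, "wx": 0, "wy": 0, "wz": 0, "gripper": 0},
  {"tx": 0, "ty": 0, "tz": 11, "wx": 0, "wy": 0, "wz": 0, "gripper": 0},
  {"tx": 0, "ty": 0, "tz": 12, "wx": 0, "wy": 0, "wz": 0, "gripper": 0},
])

```text
time: 7.82
position: [0.5317, 0.2827, 0.0411]
tool_rot: [3.124, -0.327, -0.001]
ft_force: [-0.1, -0.1, -1.0]
grip_width: 0.133
grip_force: 30.0
```

```bash
python3 go.py 0.5314 0.2824 0.0385 -0.206
```

```text
shift [-0.2  0.4  2.6] turn [ 0.     0.    -0.002] t 7.8167 [0.5317 0.2827 0.0411] F [-0.1 -0.1 -1. ] q [ 0.03  0.46 -0.69  1.75  0.33  1.05 -2.56]
```

Call:
jog_arm([
  {"tx": 0, "ty": 0, "tz": 1, "wx": 0, "wy": 0, "wz": 0, "gripper": 0},
  {"tx": 0, "ty": 0, "tz": 2, "wx": 0, "wy": 0, "wz": 0, "gripper": 0},
  {"tx": 0, "ty": 0, "tz": 3, "wx": 0, "wy": 0, "wz": 0, "gripper": 0},
  {"tx": 0, "ty": 0, "tz": 3, "wx": 0, "wy": 0, "wz": 0, "gripper": 0},
  {"tx": 0, "ty": 0, "tz": 3, "wx": 0, "wy": 0, "wz": 0, "gripper": 0},
])

```text
time: 8.23
position: [0.5319, 0.2828, 0.0386]
tool_rot: [-3.125, 0.327, -0.0]
ft_force: [0.3, -0.8, -0.5]
grip_width: 0.14
grip_force: 30.0
```

Call:
jog_arm([
  {"tx": 0, "ty": 0, "tz": 0, "wx": 0, "wy": 0, "wz": 0, "gripper": 0.2},
  {"tx": 0, "ty": 0, "tz": 0, "wx": 0, "wy": 0, "wz": 0, "gripper": 0.3},
  {"tx": 0, "ty": 0, "tz": 0, "wx": 0, "wy": 0, "wz": 0, "gripper": 0.4},
  {"tx": 0, "ty": 0, "tz": 0, "wx": 0, "wy": 0, "wz": 0, "gripper": 0.4},
  {"tx": 0, "ty": 0, "tz": 0, "wx": 0, "wy": 0, "wz": 0, "gripper": 0.4},
])

```text
time: 8.65
position: [0.5319, 0.2828, 0.0385]
tool_rot: [3.124, -0.327, 0.0]
ft_force: [-1.4, 0.3, 0.5]
grip_width: 0.372
grip_force: 0.0
```

Call:
jog_arm([
  {"tx": 0, "ty": 0, "tz": -10, "wx": 0, "wy": 0, "wz": 0, "gripper": 0.4},
  {"tx": 0, "ty": 0, "tz": -30, "wx": 0, "wy": 0, "wz": 0, "gripper": 0.4},
  {"tx": 0, "ty": 0, "tz": -55, "wx": 0, "wy": 0, "wz": 0, "gripper": 0.4},
  {"tx": 0, "ty": 0, "tz": -80, "wx": 0, "wy": 0, "wz": 0, "gripper": 0.4},
  {"tx": 0, "ty": 0, "tz": -105, "wx": 0, "wy": 0, "wz": 0, "gripper": 0.4},
])

```text
time: 9.07
position: [0.5317, 0.2829, 0.1454]
tool_rot: [-3.124, 0.326, -0.0]
ft_force: [0.9, 1.3, 1.0]
grip_width: 0.4
grip_force: 0.0
```

```bash
python3 go.py 0.5314 0.2824 0.13 -0.206; cat > bar.py <<'E'
from fit import *
im=vision.get_image("side");cv2.imwrite("pics/side_rel.png",im["color"])
cv2.imwrite("pics/rel.png",cv2.resize(im["color"][110:180,270:350],(640,560),interpolation=cv2.INTER_CUBIC))
W=(284,122,330,176);b=[.5314,.2824,-.206]
for z in(.008,.014,.020,.026):
    # far to near: base, rail, floor, white tile, bar, blue tile, near rail
    x,f=fit(lambda p:cost([(BED[:4],b),(BAR(z),p),(BED[4:],b)],im,W,.5),b,[.004,.004,.05]);print(z,x.round(4),round(f,1))
E
python3 bar.py
```

```text
shift [-0.1  0.6 15.4] turn [-0.    -0.    -0.002] t 9.0667 [0.5317 0.2829 0.1454] F [0.9 1.3 1. ] q [ 0.07  0.35 -0.73  1.65  0.25  1.23 -2.5 ]
0.008 [ 0.5335  0.2866 -0.2189] 809.0
0.014 [ 0.5335  0.2788 -0.1871] 814.4
0.02 [ 0.5345  0.2691 -0.1501] 817.1
0.026 [ 0.5345  0.2611 -0.1319] 820.4
```

View pics/rel.png

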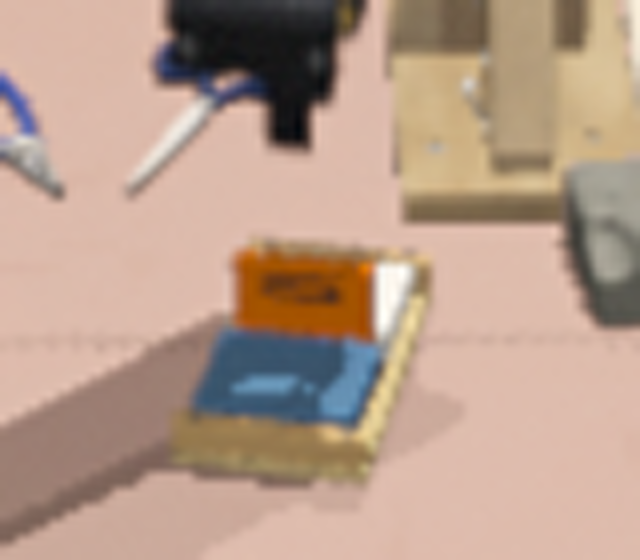

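The side view shows the bar standing upright deep in the joint at (305,290) in the crop. The fit puts its underside at 8 mm, so it is fully down. Next I close the fingers, turn a quarter so the knuckles run parallel to the bar, and go above the blue tile.

Call:
jog_arm([
  {"tx": 0, "ty": 10, "tz": 0, "wx": 0, "wy": 0, "wz": -0.12, "gripper": 0},
  {"tx": 0, "ty": 20, "tz": 0, "wx": 0, "wy": 0, "wz": -0.24, "gripper": 0},
  {"tx": 0, "ty": 30, "tz": 0, "wx": 0, "wy": 0, "wz": -0.36, "gripper": 0},
  {"tx": 0, "ty": 40, "tz": 0, "wx": 0, "wy": 0, "wz": -0.48, "gripper": 0},
  {"tx": 0, "ty": 43, "tz": 0, "wx": 0, "wy": 0, "wz": -0.6, "gripper": 0},
])

```text
time: 9.53
position: [0.5231, 0.239, 0.144]
tool_rot: [3.079, 0.618, 0.0]
ft_force: [-0.7, -0.6, 0.3]
grip_width: 0.106
grip_force: 0.0
```

Call:
jog_arm([
  {"tx": 0, "ty": 0, "tz": 0, "wx": 0, "wy": 0, "wz": -0.12, "gripper": 0},
  {"tx": 0, "ty": 0, "tz": 0, "wx": 0, "wy": 0, "wz": -0.24, "gripper": 0},
  {"tx": 0, "ty": 0, "tz": 0, "wx": 0, "wy": 0, "wz": -0.36, "gripper": 0},
  {"tx": 0, "ty": 0, "tz": 0, "wx": 0, "wy": 0, "wz": -0.48, "gripper": 0},
  {"tx": 0, "ty": 0, "tz": 0, "wx": 0, "wy": 0, "wz": -0.6, "gripper": 0},
])

```text
time: 9.95
position: [0.523, 0.2408, 0.1442]
tool_rot: [2.758, 1.503, 0.001]
ft_force: [-0.4, -0.3, -0.1]
grip_width: 0.008
grip_force: 0.0
```

```bash
python3 go.py 0.5228 0.2405 0.06 1.365
```

```text
shift [-0.4 -0.1 84.2] turn [ 0.001 -0.    -0.367] t 9.95 [0.523  0.2408 0.1442] F [-0.4 -0.3 -0.1] q [ 0.3   0.35 -0.93  1.72  0.3   1.23 -1.28]
```

Call:
jog_arm([
  {"tx": 0, "ty": 0, "tz": 10, "wx": 0, "wy": 0, "wz": -0.12, "gripper": 0},
  {"tx": 0, "ty": 0, "tz": 35, "wx": 0, "wy": 0, "wz": -0.24, "gripper": 0},
  {"tx": 0, "ty": 0, "tz": 60, "wx": 0, "wy": 0, "wz": -0.36, "gripper": 0},
  {"tx": 0, "ty": 0, "tz": 85, "wx": 0, "wy": 0, "wz": -0.37, "gripper": 0},
  {"tx": 0, "ty": 0, "tz": 97, "wx": 0, "wy": 0, "wz": -0.37, "gripper": 0},
])

```text
time: 10.37
position: [0.5216, 0.2396, 0.0441]
tool_rot: [-2.441, -1.977, 0.005]
ft_force: [-0.3, -0.5, -0.5]
grip_width: 0.004
grip_force: 0.0
```

Call:
jog_arm([
  {"tx": 0, "ty": 0, "tz": 0, "wx": 0, "wy": 0, "wz": 0, "gripper": 0},
  {"tx": 0, "ty": 0, "tz": 0, "wx": 0, "wy": 0, "wz": 0, "gripper": 0},
  {"tx": 0, "ty": 0, "tz": 0, "wx": 0, "wy": 0, "wz": 0, "gripper": 0},
  {"tx": 0, "ty": 0, "tz": 0, "wx": 0, "wy": 0, "wz": 0, "gripper": 0},
  {"tx": 0, "ty": 0, "tz": 0, "wx": 0, "wy": 0, "wz": 0, "gripper": 0},
])

```text
time: 10.78
position: [0.5239, 0.2412, 0.048]
tool_rot: [2.441, 1.976, 0.003]
ft_force: [0.3, 0.5, -0.3]
grip_width: 0.006
grip_force: 0.0
```

```bash
python3 go.py 0.5228 0.2405 0.032 1.365
```

```text
shift [-0.9 -1.  16. ] turn [ 0.002 -0.001 -0.004] t 10.7833 [0.5239 0.2412 0.048 ] F [ 0.3  0.5 -0.3] q [ 0.29  0.48 -0.94  1.8   0.44  1.08 -1.02]
```

Call:
jog_arm([
  {"tx": 0, "ty": 0, "tz": 5, "wx": 0, "wy": 0, "wz": 0, "gripper": 0},
  {"tx": 0, "ty": 0, "tz": 10, "wx": 0, "wy": 0, "wz": 0, "gripper": 0},
  {"tx": 0, "ty": 0, "tz": 14, "wx": 0, "wy": 0, "wz": 0, "gripper": 0},
  {"tx": 0, "ty": 0, "tz": 17, "wx": 0, "wy": 0, "wz": 0, "gripper": 0},
  {"tx": 0, "ty": 0, "tz": 18, "wx": 0, "wy": 0, "wz": 0, "gripper": 0},
])

```text
time: 11.2
position: [0.5229, 0.2405, 0.0284]
tool_rot: [2.441, 1.977, -0.001]
ft_force: [-1.7, -1.5, 7.2]
grip_width: 0.003
grip_force: 3.4
```

Call:
jog_arm([
  {"tx": 0, "ty": 0, "tz": 1, "wx": 0, "wy": 0, "wz": 0, "gripper": 0},
  {"tx": 0, "ty": 0, "tz": 2, "wx": 0, "wy": 0, "wz": 0, "gripper": 0},
  {"tx": 0, "ty": 0, "tz": 2, "wx": 0, "wy": 0, "wz": 0, "gripper": 0},
  {"tx": 0, "ty": 0, "tz": 2, "wx": 0, "wy": 0, "wz": 0, "gripper": 0},
  {"tx": 0, "ty": 0, "tz": 2, "wx": 0, "wy": 0, "wz": 0, "gripper": 0},
])

```text
time: 11.62
position: [0.5229, 0.2405, 0.0272]
tool_rot: [2.441, 1.977, -0.001]
ft_force: [-2.2, -2.2, 8.6]
grip_width: 0.006
grip_force: 4.2
```

Call:
jog_arm([
  {"tx": 0, "ty": 0, "tz": 1, "wx": 0, "wy": 0, "wz": 0, "gripper": 0},
  {"tx": 0, "ty": 0, "tz": 2, "wx": 0, "wy": 0, "wz": 0, "gripper": 0},
  {"tx": 0, "ty": 0, "tz": 2, "wx": 0, "wy": 0, "wz": 0, "gripper": 0},
  {"tx": 0, "ty": 0, "tz": 2, "wx": 0, "wy": 0, "wz": 0, "gripper": 0},
  {"tx": 0, "ty": 0, "tz": 2, "wx": 0, "wy": 0, "wz": 0, "gripper": 0},
])

```text
time: 12.03
position: [0.523, 0.2405, 0.0263]
tool_rot: [2.44, 1.976, -0.002]
ft_force: [-5.4, -3.2, 15.3]
grip_width: 0.009
grip_force: 8.1
```

Call:
jog_arm([
  {"tx": 0, "ty": 0, "tz": 0.5, "wx": 0, "wy": 0, "wz": 0, "gripper": 0},
  {"tx": 0, "ty": 0, "tz": 0.5, "wx": 0, "wy": 0, "wz": 0, "gripper": 0},
  {"tx": 0, "ty": 0, "tz": 0.5, "wx": 0, "wy": 0, "wz": 0, "gripper": 0},
  {"tx": 0, "ty": 0, "tz": 0.5, "wx": 0, "wy": 0, "wz": 0, "gripper": 0},
  {"tx": 0, "ty": 0, "tz": 0.5, "wx": 0, "wy": 0, "wz": 0, "gripper": 0},
])

```text
time: 12.45
position: [0.523, 0.2405, 0.0263]
tool_rot: [2.44, 1.976, -0.002]
ft_force: [-5.8, -4.3, 19.6]
grip_width: 0.004
grip_force: 9.7
```

Call:
jog_arm([
  {"tx": 0, "ty": 0, "tz": -0.5, "wx": 0, "wy": 0, "wz": 0, "gripper": 0},
  {"tx": 0, "ty": 0, "tz": -0.5, "wx": 0, "wy": 0, "wz": 0, "gripper": 0},
  {"tx": 0, "ty": 0, "tz": -0.5, "wx": 0, "wy": 0, "wz": 0, "gripper": 0},
  {"tx": 0, "ty": 0, "tz": -0.5, "wx": 0, "wy": 0, "wz": 0, "gripper": 0},
  {"tx": 0, "ty": 0, "tz": -0.5, "wx": 0, "wy": 0, "wz": 0, "gripper": 0},
])

```text
time: 12.87
position: [0.523, 0.2405, 0.0263]
tool_rot: [2.44, 1.976, -0.002]
ft_force: [-4.7, -3.8, 16.9]
grip_width: 0.009
grip_force: 8.1
```

```bash
python3 - <<'E'
from h import *
F=[]
for k in range(8):
    im=vision.get_image("side");s=ctrl.get_state();F.append(s["ft_force"])
print(np.mean(F,0).round(2),np.std(F,0).round(2),s["position"].round(4),s["time"])
cv2.imwrite("pics/end.png",cv2.resize(im["color"][100:180,260:360],(700,560),interpolation=cv2.INTER_CUBIC))
E
```

```text
[-4.92 -3.89 16.25] [0.44 0.35 0.5 ] [0.523  0.2405 0.0263] 13.2667
```

View pics/end.png

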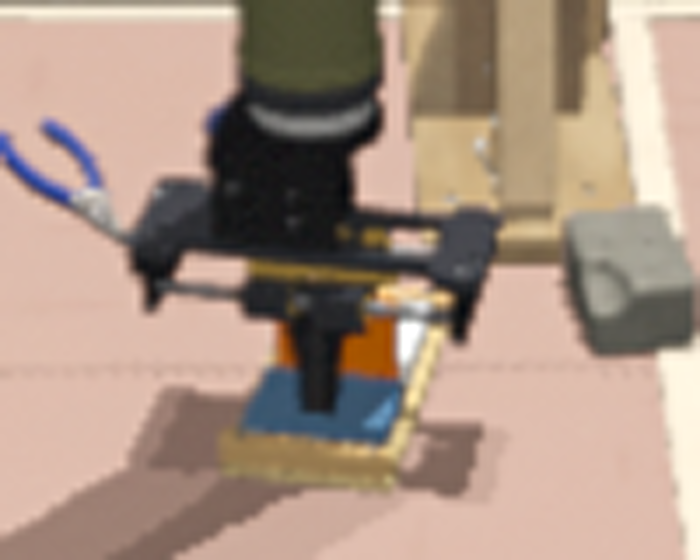

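The picture shows the fingertips on the blue tile at (318,400) and the bar standing behind at (340,340), clear of the gripper. The tile is on its stop, since z stays constant while the force changes. One small trim toward 15 N, then I hand in.

Call:
jog_arm([
  {"tx": 0, "ty": 0, "tz": -0.1, "wx": 0, "wy": 0, "wz": 0, "gripper": 0},
  {"tx": 0, "ty": 0, "tz": -0.1, "wx": 0, "wy": 0, "wz": 0, "gripper": 0},
  {"tx": 0, "ty": 0, "tz": -0.1, "wx": 0, "wy": 0, "wz": 0, "gripper": 0},
  {"tx": 0, "ty": 0, "tz": -0.1, "wx": 0, "wy": 0, "wz": 0, "gripper": 0},
  {"tx": 0, "ty": 0, "tz": -0.1, "wx": 0, "wy": 0, "wz": 0, "gripper": 0},
])

```text
time: 13.68
position: [0.523, 0.2405, 0.0264]
tool_rot: [2.44, 1.976, -0.002]
ft_force: [-3.6, -3.5, 16.0]
grip_width: 0.005
grip_force: 7.8
```

```bash
python3 -c "
from bench import ctrl
s=ctrl.get_state();print(s['ft_force'],s['position']);print(ctrl.close_job())"
```

```text
[-3.55337135 -3.51873917 15.98695713] [0.52298192 0.24052201 0.02635647]
the job is handed in; nothing more can be done
None
```

The job is handed in at about 13.7 s: the orange spacer stands released and fully down in the wide joint, and that bed's blue tile is held down on its stop, flush by the fingertip height, with a steady downward push of about 16 N; the verdict has not been reported back.

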